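# Slide the battery box into its charging bay and start the charge

### The arm

A 6-joint arm with a two-finger parallel gripper is mounted at the origin on the work surface. World frame = base frame: x ahead of the robot, y to its left, z up, the work surface at z = 0. Lengths are in m, angles in rad, forces in N, time in s.
With the tool pointing down it reaches from about 0.225 to 0.875 m from the base axis. Payload 3.4 kg.
Tool frame: the origin (TCP) lies at the very end of the fingers, on their centre line; the grasp point (between the pads) lies 19 mm behind it; z points along the fingers, y is the direction in which the jaws open and shut (so a half turn about z gives the same grasp; the last joint's range is limited). The gripper opens to 85 mm and grips with 20 to 120 N. Pads are 22 mm wide; open, the fingers measure 114 mm over their backs; the gripper's body (76 mm by 85 mm) begins 54 mm behind the grasp point. The pads swing forward as they close: fully open they stand 13 mm farther back than shut.
Start: joints at [1.022, 0.276, 1.505, -0, 1.361, -0.121], TCP at [0.239, 0.523, 0.231] pointing down, gripper open.
Joint ranges: [-2.89, 2.89], [-0.75, 2.08], [0.22, 2.7], [-1.18, 4.32], [0.11, 2.71], [-2.7, 2.7]. Speed limits (rad/s): [2.57, 2.57, 3.14, 3.14, 3.14, 3.14].

### API

Orientations are given as a unit quaternion [w, x, y, z].
In Python, from rig import telemetry, cams, sign_off, spotter gives the robot as it stands.
- The arm moves only by the tool servo_tool, never from a script. Its argument "steps" is a list of rows, each a list of 6 numbers: the shift along the tool's x, y, z in mm, then the turn, a rotation vector about the tool's x, y, z in degrees. In form: [[x, y, z, ax, ay, az], ...]. A call has 1 to 8 rows; each row is the pose to reach, as a shift and turn from the pose commanded when the call began, along the tool's axes at that moment; what a row does not reach only later rows make up. A row lasts 1/10 s, in which the tool goes at most 50 mm and 8.59 degrees, less where a joint would pass 70% of its speed; a pose out of reach is approached as far as the arm can. A call with a gripper value outside its range is refused whole. "hand" is the closure in counts, from 0 (fully open) to 255 (shut), set as the call begins (left out, the last holds). The fingers move at their own pace and stop on an object; "grip_force" is the grip in N (left out, the last holds). Time passes only in rows, so rows that repeat a pose let the fingers close. It gives the time, the measured TCP pose, the force and the opening at its end, in the units of the state.
- telemetry.get_state(): the state, without advancing time (a new reading comes with each control period).
- cams.get_image(name): name is "scene" or "top" or "wrist"; returns (picture, depth): 420x560x3 uint8, red, green, blue; 420x560 float32, m along the optical axis (not along the pixel's ray), 0 where there is no reading.
- cams.camera_model(name): a dict with "camera_matrix" (3x3 intrinsics, pixels), "origin" and "rotation" of the camera in the world; the wrist camera has in their place "tool_from_camera" (4x4, takes a point from camera to tool coordinates, whose origin is the TCP and whose axes are the flange's). Camera axes: x right, y up, looking along -z (the intrinsics and any distortion apply to the point x, -y, -z); pixel columns grow to the right and rows downward; lengths in m; the calibration is good to about 2 mm. The wrist camera is an equidistant fisheye: a pixel r from the principal point sees the ray r / f radians off the axis. A picture is of the moment at which its call begins: read the wrist's pose just before it. camera_model takes no time and is no camera call.
- sign_off(): hands the job in, once; it reports no verdict.
Trained networks look in the newest picture that a camera, given by its name, has taken for a name from the list of things; names that differ only in an ending like _2 or _b are one class to them, and where a whole thing is asked for, a point or a joint stands for the part that bears it (a point fixed in the world has none). Each returns a list of dicts, best first, with "conf" (0 to 1); they miss things now and then, are a little off and sometimes report something else, mostly with a low value. They report only what shows in the picture. A call takes as long as a camera call. They do not tell look-alikes from the thing itself.
- spotter.outline_of(query, camera): "region" (420x560 bool, what is visible of it) and "rect" ([left, top, width, height] in pixels, round what is visible of it).
The state is a dict: "clock": time; "qpos": joint angles; "qd": joint speeds; "effort": joint torques, N m; "position": TCP position; "ee_rot": TCP orientation; "contact_force": force on the tool from outside, world axes, zero at the start; "moment": the same for the moment, N m; "width": finger opening in m.
Only numpy, scipy, OpenCV 4.12 (cv2) and the standard library are available. Lean on these libraries where they do the work, as an engineer would, in place of code of your own. Each camera call takes 0.05 s, during which the arm holds its last target.

### The job

Push the heavy battery box by its low black foot, without touching the grey case above, so that it slides upright along the bench (no tipping, no lifting) into the charging bay until it is fully home, square against the back stop. Then press the round start button on the charger pod beside the bay and let it go. Press it only once the box is home, and leave everything else on the bench where it is.

Things in the scene. Friction and masses are not known exactly. Their poses are not given: they have to be found in the camera images.
- battery: Battery box to be pushed, 0.95 to 1.5 kg, loose, tall, tips if pushed high. Foot: black block 110 (x) x 150 (y) x 50 mm high, friction on the bench about 0.6. Grey case on top (case). Origin: centre of the foot's underside. x points from its front (towards the robot, where the foot sticks out 34 mm before the case) to its back; z up.
- case: Grey upper case of the battery box, rigid with it, with louvres and a black handle: 76 (x) x 134 (y) mm, 50 to 180 mm above the bench, handle to 206 mm. Its front face is 34 mm behind the foot's front, its back flush with the foot's back. Same frame as battery. Not to be touched.
- bay: Charging bay, fixed, open to the robot. Origin: on the bench, where the box's origin lies when fully home; x points into the bay, z up. Back stop 40 mm high, front face at x = +55 mm. Two side guides 22 mm high, 12 thick: inner faces at y = +-85 mm from x = 0 to +55, flaring out to y = +-119 at x = -50 mm. Aluminium; the bench is its floor, no sill.
- charger: Charger pod, fixed, grey plastic block 70 x 80 x 40 mm high beside the bay, its centre 175 mm to the left or right of the bay's origin (which side varies); it carries the round start button on top. Origin: centre of its underside.
- start_top (a point): Centre of the top face of the round white start button on the charger pod, 26 mm in diameter, in a low dark housing; it is pressed straight down.
- start (a joint): Travel of the start button: 0 released, 0.006 m fully down, spring return, about 5 N at full travel.
- fusebox: Fuse box, fixed, grey block of the same size as the charger pod, on the other side of the bay, with a flat clear window on top and no button. Leave alone. Origin: centre of its underside.
- reagent: Bystander: amber jar, 48 mm diameter, 85 mm high, to one side of the battery box. Origin: centre of underside.
- tipbox: Bystander: white box with clear lid, 60 x 85 x 50 mm high, on the other side of the battery box. Origin: centre of underside.
- beaker: Bystander: glass beaker, 68 mm diameter, 90 mm high. Origin: centre of underside.
- driver: Bystander: screwdriver lying on the bench.
- spanner: Bystander: steel wrench lying on the bench.
- fitting: Bystander: small brass pipe fitting, 24 mm diameter, 42 mm high. Origin: centre of underside.
- can: Bystander: steel can, 66 mm diameter, 110 mm high. Origin: centre of underside.
Not all that is in view belongs to the job. What is shaped like the battery but purple is not meant. What is shaped like the charger but purple is not meant.

How it is judged:
By the outcome, as a careful person would: the job done as asked, in the order asked, and still so for the second after the job is handed in, with the robot touching nothing.
It also fails if it takes over 56 s, if anything falls off the work surface, if the arm or the gripper's body presses on something with over 40 N, if the wrist force passes 120 N, or if a joint passes its speed limit or range.

## Working session

There is one attempt and no reset: what is moved stays moved. The work goes in short steps, Python scripts to look and compute and a tool call to move; the robot and the scene stay as the last step left them, time stands still between calls to the robot, and variables do not carry over. Pictures are saved under pics/ and viewed, and the job is handed in when it is done.

Besides the shell and the picture viewer there is one more tool, called after "Request:" as name(argument=value, ...) on one line, values as JSON. servo_tool: Moves the arm, as the interface text tells. Its arguments: {"type":"object","properties":{"steps":{"type":"array","items":{"type":"array","items":{"type":"number"}}},"hand":{"type":"number"},"grip_force":{"type":"number"}},"required":["steps"]}

```bash
ls; mkdir -p pics; cat > h.py <<'E'
import numpy as np, cv2
from rig import telemetry, cams, sign_off, spotter
def world(name,depth,region=None,cm=None):
    cm=cm or cams.camera_model(name); K=np.array(cm['camera_matrix']); R=np.array(cm['rotation']); o=np.array(cm['origin'])
    v,u=np.mgrid[0:420,0:560]; d=depth
    X=np.stack([(u-K[0,2])/K[0,0]*d,-(v-K[1,2])/K[1,1]*d,-d],-1)
    return X@R.T+o
E
python3 - <<'E'
from h import *
s=telemetry.get_state(); print(s['clock'],s['position'],s['ee_rot'],s['contact_force'],s['width'])
for n in ['scene','top']:
    p,d=cams.get_image(n); cv2.imwrite(f'pics/{n}0.png',p[:,:,::-1]); np.savez(f'{n}0.npz',p=p,d=d)
    print(n,cams.camera_model(n))
E
```

```text
pics
0.0 [0.23827633 0.52273479 0.23046723] [-3.05869265e-04  2.12295710e-01  9.77205069e-01 -8.31032393e-04] [ 0.68721255 -0.33318163 -0.38550959] 0.08531392237312355
scene {'camera_matrix': array([[448.32987312,   0.        , 286.40394447],
       [  0.        , 448.32987312, 214.15099525],
       [  0.        ,   0.        ,   1.        ]]), 'origin': array([ 1.40115572, -0.32756419,  0.80752511]), 'rotation': array([0.72064751, 0.35960521, 0.26068659, 0.53234741])}
top {'camera_matrix': array([[381.60239347,   0.        , 279.95594925],
       [  0.        , 381.60239347, 204.53575993],
       [  0.        ,   0.        ,   1.        ]]), 'origin': array([ 0.29540474, -0.0177787 ,  1.0675681 ]), 'rotation': array([-0.70093038, -0.04876638,  0.05653691,  0.70931095])}
```

View pics/scene0.png

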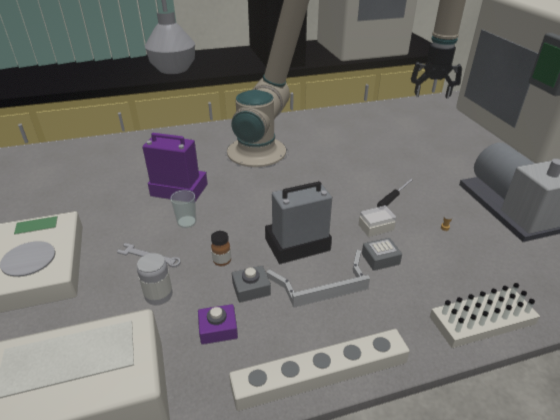

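View pics/top0.png

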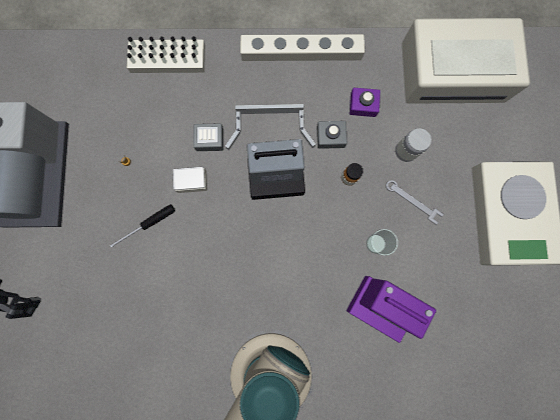

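The scene holds the grey battery at top (276,168), the bay at (270,120), the grey charger with its button at (332,132) on the right, and the fuse box at (208,137). The purple battery (392,308) and purple pod (366,100) are look-alikes and not meant. Next I measure.

```bash
cat >> h.py <<'E'
from scipy.spatial.transform import Rotation as Ro
def world(name,depth):
    cm=cams.camera_model(name); K=np.array(cm['camera_matrix']); q=cm['rotation']; R=Ro.from_quat([q[1],q[2],q[3],q[0]]).as_matrix(); o=np.array(cm['origin'])
    v,u=np.mgrid[0:420,0:560]; d=depth
    X=np.stack([(u-K[0,2])/K[0,0]*d,-(v-K[1,2])/K[1,1]*d,-d],-1)
    return X@R.T+o
E
python3 - <<'E'
from h import *
for n in ['top','scene']:
    if n=='scene' or True:
        z=np.load(f'{n}0.npz'); W=world(n,z['d']); p=z['p']
    cams.get_image(n)
    for q in ['battery','case','bay','charger','start_top','fusebox','reagent','tipbox','beaker','can']:
        for r in spotter.outline_of(q,n)[:3]:
            m=r['region']&(z['d']>0); P=W[m]
            if len(P)==0: continue
            top=np.percentile(P[:,2],98)
            T=P[P[:,2]>top-.012]
            (c,sz,a)=cv2.minAreaRect((T[:,:2]*1000).astype(np.float32))
            print(n,q,round(r['conf'],2),r['rect'],'med',np.median(P,0).round(3),'top',top.round(3),'rect',np.round(c,0),np.round(sz,0),round(a,1))
print(telemetry.get_state()['clock'])
p=np.load('top0.npz')['p'];cv2.imwrite('pics/topcrop.png',cv2.resize(p[85:210,170:390,::-1],None,fx=3.6,fy=3.6,interpolation=cv2.INTER_CUBIC))
E
```

```text
top battery 0.76 [346.3, 278.4, 88.2, 62.7] med [ 0.183 -0.282  0.18 ] top 0.207 rect [ 186. -304.] [101.  12.] 58.8
top battery 0.59 [245.9, 142.9, 61.3, 56.1] med [ 0.516 -0.018  0.179] top 0.207 rect [547. -18.] [12. 99.] 3.9
top case 0.9 [358.9, 276.9, 78.1, 62.4] med [ 0.191 -0.29   0.181] top 0.208 rect [ 186. -304.] [101.  12.] 58.8
top case 0.73 [246.9, 139.2, 54.9, 44.6] med [ 0.534 -0.018  0.181] top 0.208 rect [547. -18.] [12. 99.] 3.9
top case 0.2 [193.5, 125.9, 34.4, 24.9] med [0.642 0.17  0.042] top 0.05 rect [647. 172.] [68. 79.] 0.5
top bay 0.93 [223.8, 102.1, 90.0, 47.4] med [ 0.726 -0.014  0.025] top 0.044 rect [732.  -2.] [ 15. 188.] 0.9
top charger 0.72 [347.7, 88.0, 29.0, 28.6] med [ 0.74  -0.271  0.041] top 0.064 rect [ 749. -276.] [39. 40.] 62.5
top charger 0.61 [315.9, 120.6, 34.3, 29.3] med [ 0.645 -0.175  0.041] top 0.064 rect [ 652. -178.] [38. 39.] 59.0
top start_top 0.58 [174.4, 166.1, 31.6, 24.6] med [0.521 0.216 0.051] top 0.055 rect [525. 220.] [59. 83.] 3.9
top start_top 0.46 [329.4, 123.6, 10.0, 9.9] med [ 0.651 -0.177  0.063] top 0.066 rect [ 652. -
[... 1721 characters left out ...]
.] 76.1
scene start_top 0.54 [209.9, 308.4, 12.0, 10.5] med [ 0.754 -0.278  0.061] top 0.064 rect [ 752. -278.] [24. 24.] 26.5
scene fusebox 0.63 [360.5, 240.6, 40.5, 29.8] med [0.667 0.161 0.039] top 0.048 rect [651. 169.] [69. 79.] 1.1
scene reagent 0.81 [207.9, 230.2, 20.9, 37.8] med [ 0.549 -0.23   0.054] top 0.087 rect [ 534. -228.] [40. 42.] 79.7
scene reagent 0.72 [380.1, 180.3, 30.6, 26.9] med [0.43  0.309 0.022] top 0.028 rect [405. 343.] [ 24. 182.] 32.6
scene beaker 0.81 [170.1, 187.8, 24.9, 38.1] med [ 0.365 -0.295  0.064] top 0.09 rect [ 345. -295.] [63. 73.] 82.3
scene can 0.92 [134.1, 252.3, 38.1, 53.9] med [ 0.633 -0.394  0.081] top 0.112 rect [ 612. -396.] [61. 62.] 77.4
1.2
```

View pics/topcrop.png

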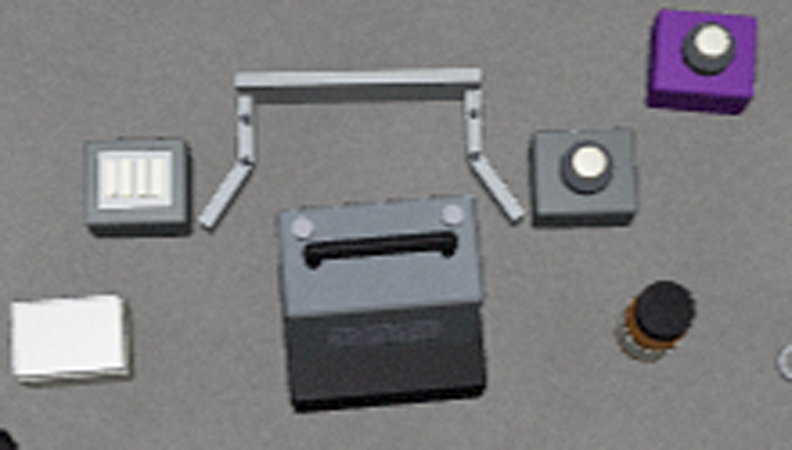

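Confirmed in the crop: the target is the grey pod at crop (585,175), directly beside the bay. The purple pod at (705,60) is the decoy. Next I fit the battery and bay poses.

```bash
cat > fit.py <<'E'
from h import *
def rectz(P,zlo,zhi,box):
    m=(P[:,2]>zlo)&(P[:,2]<zhi)&(P[:,0]>box[0])&(P[:,0]<box[1])&(P[:,1]>box[2])&(P[:,1]<box[3])
    T=P[m]; c,s,a=cv2.minAreaRect((T[:,:2]*1000).astype(np.float32)); return len(T),np.round(c,1),np.round(s,1),round(a,2)
E
python3 - <<'E'
from fit import *
for n in ['top','scene']:
    z=np.load(f'{n}0.npz'); W=world(n,z['d']); P=W[z['d']>0]
    b=(.42,.66,-.13,.1)
    print(n,'casetop',rectz(P,.172,.190,b))
    print(n,'foot',rectz(P,.044,.058,(.42,.60,-.12,.1)))
    print(n,'stop',rectz(P,.034,.05,(.69,.76,-.13,.13)))
    print(n,'guides+',rectz(P,.016,.03,(.67,.73,.07,.11)),rectz(P,.016,.03,(.67,.73,-.11,-.07)))
    print(n,'charger',rectz(P,.036,.046,(.6,.7,-.24,-.12)),'fuse',rectz(P,.036,.046,(.6,.7,.11,.23)))
    print(n,'button',rectz(P,.058,.068,(.6,.7,-.24,-.12)))
    B=P[(abs(P[:,0]-.55)<.3)&(abs(P[:,1])<.3)&(abs(P[:,2])<.012)]; print('bench z',np.median(B[:,2]))
    # foot front edge/back stop front edge by line fits
    m=(z['d']>0)
    for nm,sel in [('stopmid',(P[:,2]>.034)&(P[:,2]<.05)&(P[:,0]>.69)&(P[:,0]<.76)&(abs(P[:,1])<.09)),('handle',(P[:,2]>.198)&(P[:,2]<.215)&(abs(P[:,0]-.55)<.05)&(abs(P[:,1])<.1))]:
        T=P[sel]; k=np.polyfit(T[:,1],T[:,0],1); print(nm,len(T),T.mean(0).round(4),'yaw',np.degrees(np.arctan(-k[0])).round(2), 'xmin',np.percentile(T[:,0],[2,98]).round(4))
E
```

```text
top casetop (1482, array([547.4, -17.5]), array([ 76.2, 133.8]), 4.49)
top foot (772, array([528.2, -18.7]), array([105.7, 149.6]), 4.42)
top stop (323, array([732.2,  -1.2]), array([ 15., 190.]), 0.93)
top guides+ (88, array([698.9,  81.2]), array([56.2, 24.7]), 2.74) (94, array([699.3, -85.9]), array([58. , 25.7]), 3.35)
top charger (495, array([ 652.7, -177.7]), array([70.8, 79.5]), 1.08) fuse (488, array([648.3, 171.3]), array([70.7, 78.9]), 1.26)
top button (68, array([ 653.4, -177.6]), array([24.7, 24.5]), 62.43)
bench z 0.001390133646155478
stopmid 300 [ 7.305e-01 -6.000e-04  4.050e-02] yaw 0.76 xmin [0.7251 0.7375]
handle 222 [ 0.5467 -0.0181  0.2059] yaw 4.31 xmin [0.5397 0.5552]
scene casetop (880, array([550. , -18.8]), array([ 78. , 133.9]), 4.73)
scene foot (365, array([532.7, -19.8]), array([112.7, 151.7]), 4.89)
scene stop (407, array([732.8,  -3.7]), array([ 15.4, 191.9]), 0.76)
scene guides+ (61, array([690.2,  86.5]), array([39.6, 11.8]), 1.15) (85, array([696.6, -94.7]), array([53.3, 14. ]), 3.85)
scene charger (519, array([ 654.5, -179.4]), array([73.1, 79.1]), 1.37) fuse (482, array([649.9, 170.2]), array([71.1, 81.1]), 1.09)
scene button (76, array([ 655.3, -178.6]), array([23.4, 24. ]), 29.39)
bench z 0.00014460750226730212
stopmid 375 [ 0.734  -0.0027  0.039 ] yaw 0.77 xmin [0.7263 0.7401]
handle 170 [ 0.5513 -0.0209  0.2033] yaw 4.02 xmin [0.5436 0.5573]
```

```bash
cat > mv.py <<'E'
from h import *
def delta(x,y,z,yaw,tilt):
    """target TCP mm, yaw deg (box x axis), tilt deg (leaning back). returns tool shift mm and rotvec deg"""
    s=telemetry.get_state(); q=s['ee_rot']; R=Ro.from_quat([q[1],q[2],q[3],q[0]])
    Rt=Ro.from_euler('z',yaw,degrees=True)*Ro.from_euler('y',-tilt,degrees=True)*Ro.from_matrix(np.diag([-1.,1,-1]))
    sh=R.inv().apply(np.array([x,y,z])-np.array(s['position'])*1000); rv=np.degrees((R.inv()*Rt).as_rotvec())
    return sh.round(1),rv.round(2)
def st():
    s=telemetry.get_state(); q=s['ee_rot']; M=Ro.from_quat([q[1],q[2],q[3],q[0]]).as_matrix()
    print(round(s['clock'],2),(np.array(s['position'])*1000).round(1),'yaw',np.degrees(np.arctan2(-M[0,1],M[1,1])).round(2),'tilt',np.degrees(np.arctan2(np.hypot(M[0,2],M[1,2]),-M[2,2])).round(2),'F',np.round(s['contact_force'],1),np.round(s['qpos'],2))
E
python3 -c "
from mv import *
st();print(delta(420,-28,200,4.5,20));print(delta(420,-28,200,4.5,0))"
```

```text
1.2 [238.6 523.2 231.3] yaw -24.51 tilt 0.01 F [-1.1 -0.5 -0.1] [ 1.02  0.28  1.5   0.    1.36 -0.12]
(array([-393.8, -426.3,   31.3]), array([ -5.06, -19.57, -28.71]))
(array([-393.8, -426.3,   31.3]), array([ 1.000e-02,  0.000e+00, -2.901e+01]))
```

Request:
servo_tool(steps=[[-30,-33,0,0,0,-4],[-60,-66,0,0,0,-8],[-90,-99,0,0,0,-12],[-120,-132,0,0,0,-16],[-150,-165,0,0,0,-20],[-180,-198,0,0,0,-24],[-210,-231,0,0,0,-28],[-240,-262,0,0,0,-29]], hand=0)

```text
clock: 2.0
position: [0.3483, 0.1835, 0.2316]
ee_rot: [0.001, -0.04, 0.999, 0.0]
contact_force: [0.2, 0.0, 1.1]
width: 0.0854
```

```bash
python3 -c "
from mv import *
st();print(delta(420,-28,180,4.5,20))"
```

```text
2.0 [348.3 183.5 231.6] yaw 4.6 tilt 0.06 F [0.2 0.  1.1] [ 0.31 -0.    1.84 -0.    1.3  -1.34]
(array([ -54.4, -216.6,   51.6]), array([  0.03, -19.94,   0.1 ]))
```

Request:
servo_tool(steps=[[-10,-36,6,0,-3,0],[-20,-72,12,0,-6,0],[-30,-108,18,0,-10,0],[-40,-144,26,0,-14,0],[-48,-180,36,0,-17,0],[-54,-217,52,0,-20,0],[-54,-217,52,0,-20,0]])

```text
clock: 2.7
position: [0.4176, -0.0314, 0.1776]
ee_rot: [0.173, -0.034, 0.984, 0.006]
contact_force: [-0.8, 0.2, -0.7]
width: 0.0854
```

```bash
python3 -c "
from mv import *
st();print(delta(440,-27,10,4.5,20))
p,d=cams.get_image('top'); cv2.imwrite('pics/t1.png',cv2.resize(p[80:280,170:390,::-1],None,fx=3,fy=3))"
```

```text
2.7 [417.6 -31.4 177.6] yaw 3.95 tilt 19.88 F [-0.8  0.2 -0.7] [-0.37 -0.1   2.13  0.2   0.8  -2.13]
(array([ 35.7,   2.8, 165.3]), array([-0.2 , -0.12, -0.51]))
```

View pics/t1.png

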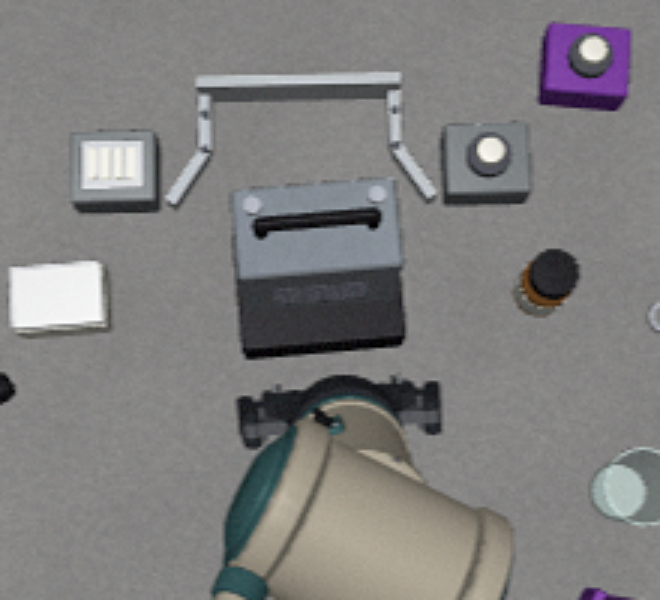

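Request:
servo_tool(steps=[[8,1,36,0,0,0],[16,2,72,0,0,0],[24,3,110,0,0,-0.5],[32,3,146,0,0,-0.5],[36,3,165,0,0,-0.5],[36,3,165,0,0,-0.5]])

```text
clock: 3.35
position: [0.4405, -0.0198, 0.0098]
ee_rot: [0.171, -0.043, 0.984, 0.008]
contact_force: [0.5, -0.5, 0.5]
width: 0.0852
```

```bash
python3 -c "
from mv import *
st();print(delta(485,-24,10,4.5,20))
p,d=cams.get_image('scene'); cv2.imwrite('pics/s1.png',cv2.resize(p[120:320,200:400,::-1],None,fx=3,fy=3))
p,d=cams.get_image('wrist'); cv2.imwrite('pics/w1.png',p[:,:,::-1])"
```

```text
3.35 [440.5 -19.8   9.8] yaw 5.07 tilt 19.72 F [ 0.5 -0.5  0.5] [-0.32  0.25  2.37  0.58  0.25 -2.52]
(array([-41.4,  -8.1,  14.7]), array([ 0.23, -0.28,  0.52]))
```

View pics/w1.png

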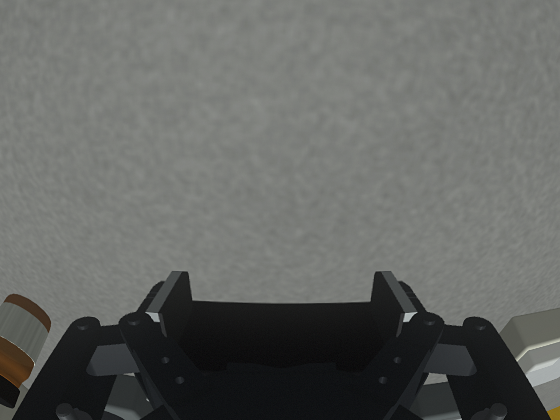

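View pics/s1.png

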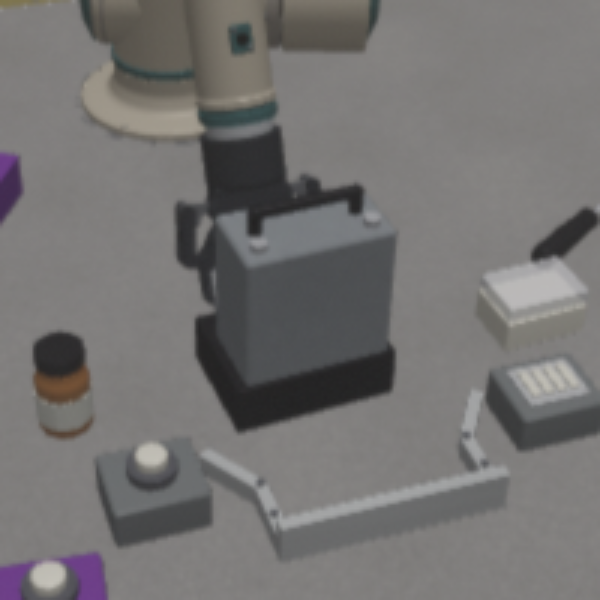

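J5 and J6 are close to their limits at a 20° tilt. I'll reduce the tilt to about 11°, which still leaves about 15 mm of clearance to the case.

Request:
servo_tool(steps=[[0,0,0,0,3,0],[0,0,0,0,6,0],[0,0,0,0,9,0],[0,0,0,0,9,0]])

```text
clock: 3.85
position: [0.4454, -0.0227, 0.0147]
ee_rot: [0.099, -0.045, 0.994, 0.001]
contact_force: [0.0, 0.4, -0.0]
width: 0.0852
```

```bash
python3 -c "
from mv import *
st();print(delta(462,-25.0,8,4.5,11))"
```

```text
3.85 [445.4 -22.7  14.7] yaw 5.09 tilt 11.41 F [ 0.   0.4 -0. ] [-0.26  0.26  2.23  0.14  0.46 -2.04]
(array([-14.6,  -3.8,   9.8]), array([-0.26,  0.4 ,  0.65]))
```

Request:
servo_tool(steps=[[-5,-1,3,0,0,0.3],[-10,-3,7,0,0.4,0.6],[-15,-4,10,0,0.4,0.6],[-15,-4,10,0,0.4,0.6]])

```text
clock: 4.25
position: [0.4591, -0.025, 0.0048]
ee_rot: [0.093, -0.038, 0.995, 0.003]
contact_force: [0.3, -0.2, 0.4]
width: 0.085
```

```bash
python3 -c "
from mv import *
st();print(delta(474,-24.0,8,4.5,11))"
```

```text
4.25 [459.1 -25.    4.8] yaw 4.35 tilt 10.64 F [ 0.3 -0.2  0.4] [-0.25  0.3   2.21  0.13  0.46 -2.01]
(array([-15.2,  -0.2,  -0.4]), array([-0.09, -0.36, -0.14]))
```

Request:
servo_tool(steps=[[-3,0,0,0,0,0],[-6,0,0,0,0,0],[-9,0,0,0,0,0],[-12,0,-1,0,0,0],[-15,0,-1,0,0,0],[-18,0,-1,0,0,0]])

```text
clock: 4.85
position: [0.4722, -0.0224, 0.008]
ee_rot: [0.089, -0.038, 0.995, 0.004]
contact_force: [-4.7, 0.1, -3.2]
width: 0.0854
```

```bash
python3 -c "
from mv import *
st();print(delta(500,-20.0,8,4.0,11))
p,d=cams.get_image('top'); cv2.imwrite('pics/t2.png',cv2.resize(p[80:280,170:390,::-1],None,fx=3,fy=3))
p,d=cams.get_image('scene'); cv2.imwrite('pics/s2.png',cv2.resize(p[120:320,200:400,::-1],None,fx=3,fy=3))
st()"
```

```text
4.85 [472.2 -22.4   8. ] yaw 4.4 tilt 10.2 F [-4.7  0.1 -3.2] [-0.24  0.31  2.17  0.12  0.49 -1.99]
(array([-27.5,   0.3,   4.9]), array([ 0.15, -0.81,  0.38]))
4.95 [473.6 -22.6   8.4] yaw 4.41 tilt 10.34 F [-4.6  1.  -4.1] [-0.24  0.31  2.17  0.12  0.49 -1.99]
```

View pics/t2.png

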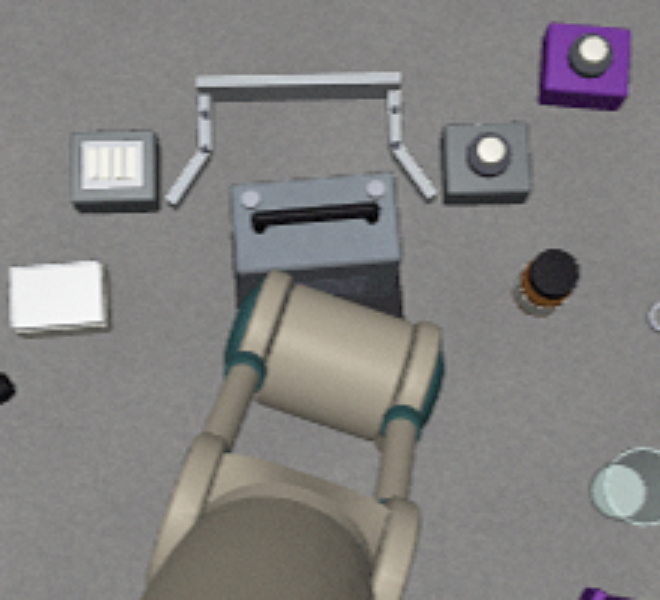

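View pics/s2.png

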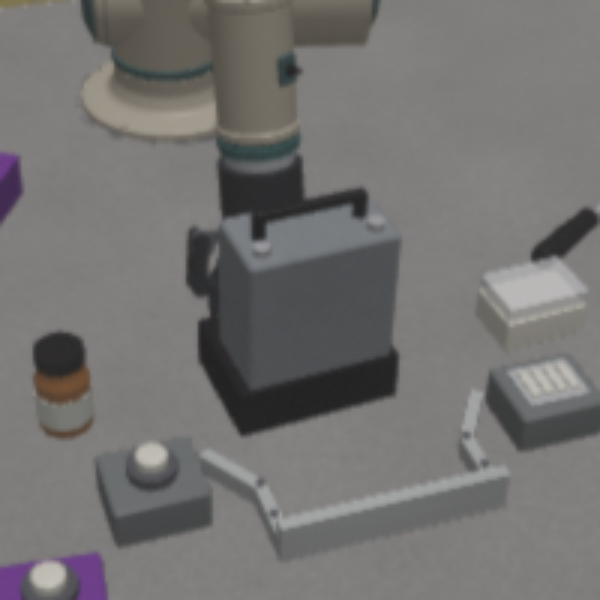

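```bash
python3 -c "
from fit import *
for n in ['top','scene']:
    p,d=cams.get_image(n); W=world(n,d); P=W[d>0]
    print(n,rectz(P,.172,.190,(.50,.7,-.13,.12)))
    m=(P[:,2]>.06)&(P[:,2]<.4)&(abs(P[:,1]+.02)<.07)&(P[:,0]<.56)&(P[:,0]>.3)
    T=P[m]
    for a in np.arange(.06,.4,.03):
        q=T[(T[:,2]>a)&(T[:,2]<=a+.03)]
        if len(q): print(round(a,2),np.percentile(q[:,0],[0,50,99]).round(3),len(q))
"
```

```text
top (1470, array([554.3, -16.4]), array([ 77.1, 133.9]), 4.61)
0.06 [0.466 0.519 0.523] 50
0.09 [0.512 0.518 0.523] 72
0.12 [0.449 0.517 0.521] 124
0.15 [0.511 0.52  0.556] 310
0.18 [0.512 0.541 0.559] 920
0.21 [0.552 0.555 0.557] 5
0.33 [0.42  0.425 0.43 ] 3
0.36 [0.354 0.379 0.456] 383
0.39 [0.369 0.407 0.458] 612
scene (896, array([556.6, -18.4]), array([ 78.5, 134.9]), 2.61)
0.06 [0.447 0.48  0.558] 93
0.09 [0.458 0.478 0.559] 98
0.12 [0.442 0.473 0.557] 108
0.15 [0.425 0.482 0.56 ] 438
0.18 [0.434 0.481 0.56 ] 623
0.21 [0.431 0.465 0.475] 306
0.24 [0.423 0.46  0.468] 308
0.27 [0.416 0.455 0.466] 347
0.3 [0.404 0.449 0.458] 328
0.33 [0.404 0.441 0.462] 478
0.36 [0.389 0.445 0.466] 662
0.39 [0.362 0.433 0.461] 297
```

Contact is made. The box has slid about 7 mm and is upright, and the gripper is about 35 mm from the case. Continuing the push.

```bash
python3 -c "
from mv import *
st();print(delta(513,-17,7,3.4,10.5))"
```

```text
5.05 [473.7 -22.6   8.5] yaw 4.41 tilt 10.37 F [-5.   0.4 -3.4] [-0.24  0.31  2.17  0.12  0.49 -1.99]
(array([-38.7,   2.6,   8.6]), array([ 0.21, -0.13,  0.99]))
```

Request:
servo_tool(steps=[[-5,0,1,0,0,0.1],[-10,0.6,2,0,0,0.2],[-15,1,3,0,0,0.4],[-20,1.3,4,0,0,0.5],[-25,1.7,5,0,0,0.6],[-30,2,6,0,0,0.8],[-35,2.3,7,0,0,0.9],[-39,2.6,8,0,0,1]])

```text
clock: 5.85
position: [0.5159, -0.0176, 0.0086]
ee_rot: [0.092, -0.029, 0.995, 0.004]
contact_force: [-4.9, -1.1, -3.0]
width: 0.0855
```

```bash
cat > chk.py <<'E'
from fit import *
from mv import st,delta
for n in ['top','scene']:
    p,d=cams.get_image(n); W=world(n,d); P=W[d>0]
    print(n,rectz(P,.172,.190,(.50,.8,-.13,.12)))
    T=P[(P[:,2]>.197)&(P[:,2]<.215)&(P[:,0]>.53)&(abs(P[:,1])<.1)]
    # keep near handle
    T=T[abs(T[:,0]-np.median(T[:,0]))<.03]; k=np.polyfit(T[:,1],T[:,0],1); print(' handle',len(T),T.mean(0).round(4),np.degrees(np.arctan(-k[0])).round(2))
    cv2.imwrite(f'pics/chk_{n}_{int(telemetry.get_state()["clock"]*100)}.png',cv2.resize(p[80:330,150:400,::-1],None,fx=2.4,fy=2.4))
st()
E
python3 chk.py; python3 -c "
from mv import *
print(delta(553,-11,6,2.2,10.5))"
```

```text
top (1421, array([595.9, -13. ]), array([ 77.2, 133.8]), 3.29)
 handle 218 [ 0.5952 -0.0129  0.2058] 3.1
scene (1161, array([568.1, -16.8]), array([141.4, 133.5]), 3.97)
 handle 200 [ 0.6015 -0.0156  0.2033] 3.12
5.95 [516.6 -17.8   8.9] yaw 3.39 tilt 10.71 F [-3.4  0.  -1.4] [-0.2   0.35  2.09  0.1   0.52 -1.92]
(array([-35.5,   4.6,   9.6]), array([0.32, 0.2 , 1.15]))
```

Request:
servo_tool(steps=[[-5,0.6,1,0,0,0.2],[-10,1.2,2.5,0,0,0.3],[-15,1.8,4,0,0,0.5],[-20,2.4,5,0,0,0.6],[-25,3.2,6.5,0,0,0.8],[-30,3.9,8,0,0,1],[-35.5,4.6,9,0,0,1.2],[-39,5.2,10,0,0,1.3]])

```text
clock: 6.75
position: [0.5535, -0.01, 0.0065]
ee_rot: [0.091, -0.018, 0.996, 0.005]
contact_force: [-11.9, -1.7, 8.0]
width: 0.0856
```

```bash
python3 chk.py; python3 -c "
from mv import *
print(delta(595,-5,7,0.8,10.5))"
```

```text
top (1307, array([632.7,  -7.8]), array([ 76.6, 134. ]), 2.21)
 handle 222 [ 0.6316 -0.0081  0.2055] 2.14
scene (1255, array([590.6, -11.5]), array([169.8, 132.9]), 2.14)
 handle 216 [ 0.6376 -0.0112  0.203 ] 1.83
6.85 [554.4 -10.    6.6] yaw 2.11 tilt 10.55 F [-8.6  0.3  4.4] [-0.17  0.4   2.    0.08  0.56 -1.85]
(array([-40.1,   3.5,   7.1]), array([0.61, 0.04, 1.22]))
```

Request:
servo_tool(steps=[[-5,0.4,-1,0,0,0.2],[-10,0.9,-0.5,0,0,0.3],[-15,1.3,0.5,0,0,0.5],[-20,1.8,1.5,0,0,0.6],[-25,2.2,2.5,0,0,0.8],[-30,2.6,3.5,0,0,0.9],[-35,3,4.5,0,0,1.1],[-40,3.5,5,0,0,1.2]])

```text
clock: 7.65
position: [0.5954, -0.0051, 0.0082]
ee_rot: [0.092, -0.007, 0.996, 0.006]
contact_force: [-4.6, 0.3, -4.1]
width: 0.0854
```

```bash
python3 chk.py; python3 -c "
from mv import *
print(delta(612,-4,9,0.8,10.5))"
```

```text
top (1177, array([620.6,  -5.3]), array([188.1, 133. ]), 0.39)
 handle 222 [ 0.6755 -0.0044  0.2059] 1.48
scene (1399, array([629.8,  -6.9]), array([179.7, 133.4]), 0.47)
 handle 235 [ 0.6828 -0.0079  0.2035] 0.49
7.75 [596.9  -5.2   8.8] yaw 0.93 tilt 10.74 F [-3.6 -1.1 -2.1] [-0.15  0.44  1.91  0.07  0.61 -1.79]
(array([-14.9,   0.9,   2.7]), array([0.59, 0.23, 0.02]))
```

Request:
servo_tool(steps=[[-3,0.8,0.5,0,0,0],[-6,1.5,1,0,0,0],[-8,2,1.5,0,0,0],[-9,2.2,1.6,0,0,0],[-10,2.3,1.7,0,0,0.1],[-11,2.3,1.8,0,0,0.1]])

```text
clock: 8.35
position: [0.6056, -0.0027, 0.0088]
ee_rot: [0.092, -0.007, 0.996, 0.006]
contact_force: [-5.9, -0.8, -1.5]
width: 0.0852
```

```bash
python3 chk.py
```

```text
top (1071, array([630.1,  -2.5]), array([187.2, 133.3]), 0.01)
 handle 216 [ 0.6838 -0.0012  0.2054] 0.85
scene (1412, array([639.8,  -4.8]), array([174.1, 133.6]), 0.5)
 handle 227 [ 0.6891 -0.0059  0.2032] 0.67
8.45 [605.9  -2.7   8.8] yaw 0.83 tilt 10.57 F [-5.3 -0.5 -1.5] [-0.14  0.45  1.89  0.07  0.62 -1.78]
```

Request:
servo_tool(steps=[[-1,0,0.2,0,0,0],[-2,0,0.4,0,0,0],[-3,0,0.6,0,0,0],[-3.5,0,0.7,0,0,0]])

```text
clock: 8.85
position: [0.6082, -0.0026, 0.0087]
ee_rot: [0.091, -0.007, 0.996, 0.006]
contact_force: [-9.0, -1.3, 2.7]
width: 0.0854
```

```bash
python3 chk.py
```

```text
top (1033, array([631.9,  -3.9]), array([185.7, 133.6]), 1.47)
 handle 220 [ 0.6863 -0.0012  0.2055] 0.64
scene (1404, array([642.6,  -4.4]), array([172.8, 135.4]), 1.21)
 handle 233 [ 0.6914 -0.0055  0.2032] 0.6
8.95 [608.2  -2.6   8.7] yaw 0.85 tilt 10.44 F [-8.  -1.1  1.3] [-0.14  0.45  1.88  0.07  0.63 -1.78]
```

Request:
servo_tool(steps=[[-1,0,0.2,0,0,0],[-2,0,0.4,0,0,0],[-3,0,0.6,0,0,0]])

```text
clock: 9.25
position: [0.6083, -0.0025, 0.0085]
ee_rot: [0.088, -0.007, 0.996, 0.006]
contact_force: [-17.7, -3.3, 10.7]
width: 0.0856
```

```bash
python3 chk.py; ls pics
```

```text
top (981, array([633.6,  -2.4]), array([184.8, 133. ]), 0.02)
 handle 220 [ 0.6863 -0.0012  0.2055] 0.53
scene (1403, array([641.9,  -3.7]), array([173.4, 135.1]), 0.76)
 handle 229 [ 0.6914 -0.0057  0.2034] 0.69
9.35 [608.2  -2.5   8.5] yaw 0.87 tilt 10.13 F [-15.5  -2.    8.8] [-0.14  0.46  1.88  0.06  0.64 -1.77]
chk_scene_595.png
chk_scene_685.png
chk_scene_775.png
chk_scene_844.png
chk_scene_894.png
chk_scene_935.png
chk_top_590.png
chk_top_680.png
chk_top_770.png
chk_top_840.png
chk_top_890.png
chk_top_930.png
s1.png
s2.png
scene0.png
t1.png
t2.png
top0.png
topcrop.png
w1.png
```

View pics/chk_scene_935.png

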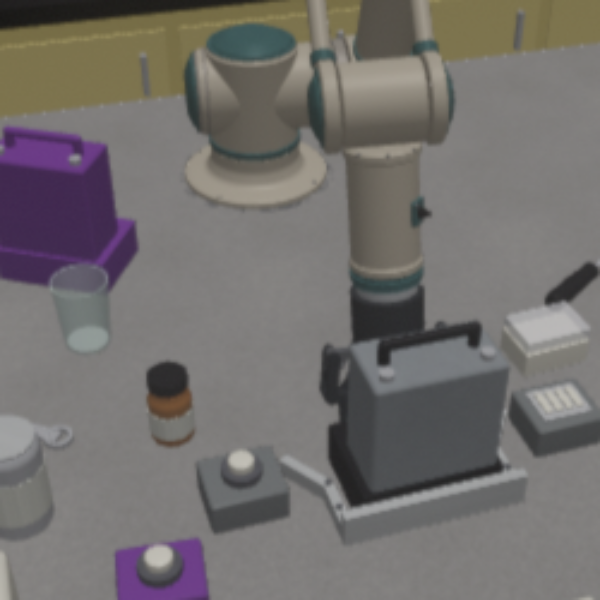

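View pics/chk_top_930.png

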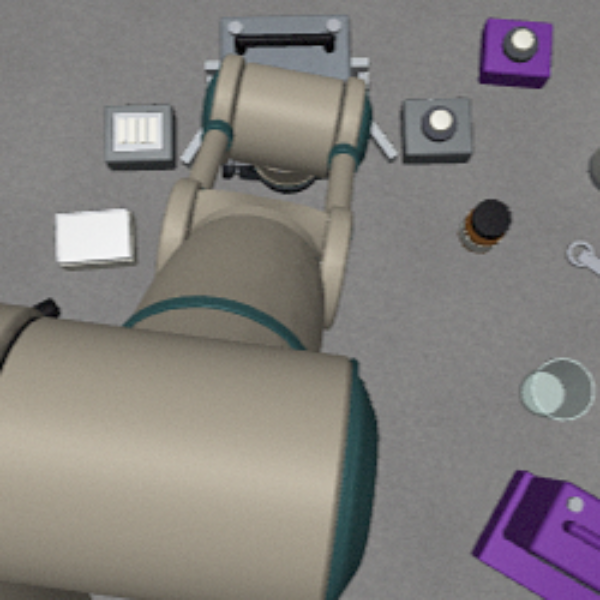

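```bash
python3 -c "
from mv import *
print(delta(560,-3,15,0.8,8)); print(delta(470,-60,170,0.8,0))"
```

```text
(array([ 46.3,   0.3, -14.8]), array([ 0.63,  2.11, -0.02]))
(array([ 108.5,  -53.6, -183.9]), array([ 0.63, 10.11,  0.02]))
```

Request:
servo_tool(steps=[[10,0,-3,0,0,0],[25,0,-8,0,0,0],[50,0,-15,0,1,0],[90,0,-30,0,3,0],[110,-10,-70,0,6,0],[115,-30,-115,0,8,0],[115,-50,-160,0,10,0],[112,-54,-184,0,10,0]])

```text
clock: 10.15
position: [0.475, -0.0633, 0.174]
ee_rot: [0.012, -0.007, 1.0, 0.003]
contact_force: [0.6, -0.6, -0.1]
width: 0.0852
```

```bash
python3 chk.py; python3 - <<'E'
from fit import *
from mv import *
z,zs=[cams.get_image(n) for n in ('top','scene')]
for n,(p,d) in (('top',z),('scene',zs)):
    W=world(n,d);P=W[d>0]
    print(n,'case',rectz(P,.172,.190,(.62,.8,-.13,.12)),'stop',rectz(P,.034,.048,(.69+.035,.76,-.13,.13)),'button',rectz(P,.058,.068,(.6,.7,-.24,-.12)))
st(); print(delta(500,-179,170,0.8,0))
E
ls -t pics|head -2
```

```text
top (1115, array([687.6,  -2.2]), array([ 75.7, 134.2]), 1.8)
 handle 219 [ 0.6864 -0.001   0.2055] 0.56
scene (1133, array([689.2,  -3.8]), array([ 79., 134.]), 0.91)
 handle 225 [ 0.6913 -0.005   0.2033] 0.61
10.25 [475.6 -62.7 174.1] yaw 0.76 tilt 1.58 F [-0.6  0.4 -0.2] [-0.29  0.16  1.81  0.01  1.15 -1.88]
top case (1127, array([687.4,  -2. ]), array([ 76.3, 134.1]), 1.63) stop (57, array([731.3,  -1.2]), array([ 11.6, 190.2]), 0.57) button (0, array([0., 0.]), array([0., 0.]), 0.0)
scene case (1127, array([689.5,  -3.9]), array([134.2,  78.8]), 89.05) stop (509, array([733.1,  -3.6]), array([ 16.2, 192.5]), 0.12) button (74, array([ 655. , -178.7]), array([22.8, 25.3]), 15.48)
10.35 [471.9 -60.9 169.7] yaw 0.8 tilt 1.09 F [ 0.1 -0.2 -0.7] [-0.29  0.16  1.82  0.02  1.15 -1.88]
(array([ -26.5, -118.5,   -0.9]), array([ 0.53,  0.95, -0.  ]))
chk_scene_1025.png
chk_top_1019.png
```

Request:
servo_tool(steps=[[-15,-40,0,0,0.5,0],[-30,-80,0,0,0.9,0],[-60,-112,0,0,0.9,0],[-105,-118,0,0,0.9,0],[-150,-118,10,0,0.9,0],[-178,-118,30,0,0.9,0],[-180,-118,60,0,0.9,0],[-180,-118,70,0,0.9,0]], hand=255, grip_force=30)

```text
clock: 11.15
position: [0.6509, -0.1734, 0.0933]
ee_rot: [-0.006, -0.008, 1.0, 0.007]
contact_force: [-1.0, 0.4, -1.4]
width: -0.0002
```

```bash
python3 - <<'E'
from mv import *
print(delta(654.5,-178.5,66,0.8,0))
for i in range(4): st(); p,d=cams.get_image(['wrist','scene'][i%2]); cv2.imwrite(f'pics/b{i}.png',p[:,:,::-1] if i%2==0 else cv2.resize(p[180:340,170:370,::-1],None,fx=4,fy=4)) if i<2 else 0
s=telemetry.get_state();print(s['width'])
E
```

```text
(array([-3.8, -5.5, 27.2]), array([ 0.78, -0.7 ,  0.1 ]))
11.15 [ 650.9 -173.4   93.3] yaw 0.89 tilt 1.05 F [-1.   0.4 -1.4] [-0.37  0.52  1.46  0.01  1.17 -1.96]
11.2 [ 649.8 -173.3   93.1] yaw 0.88 tilt 1.13 F [-1.5  0.1 -0.3] [-0.37  0.52  1.46  0.01  1.17 -1.96]
11.25 [ 650.2 -173.8   95.4] yaw 0.86 tilt 1.0 F [0.1 0.3 0.2] [-0.37  0.52  1.46  0.01  1.18 -1.96]
11.3 [ 651.2 -174.4   97.6] yaw 0.85 tilt 0.81 F [-0.6 -0.4  0.1] [-0.37  0.52  1.46  0.01  1.18 -1.96]
-0.00011339306657985945
```

View pics/b0.png

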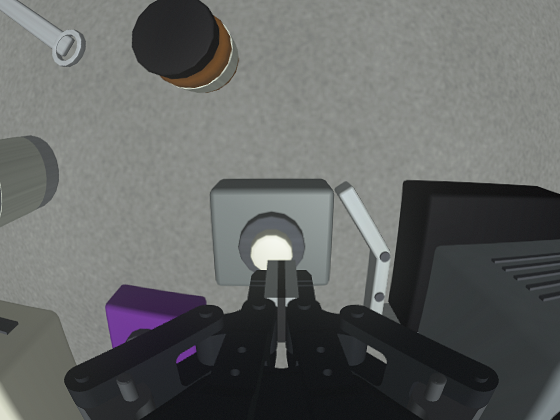

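View pics/b1.png

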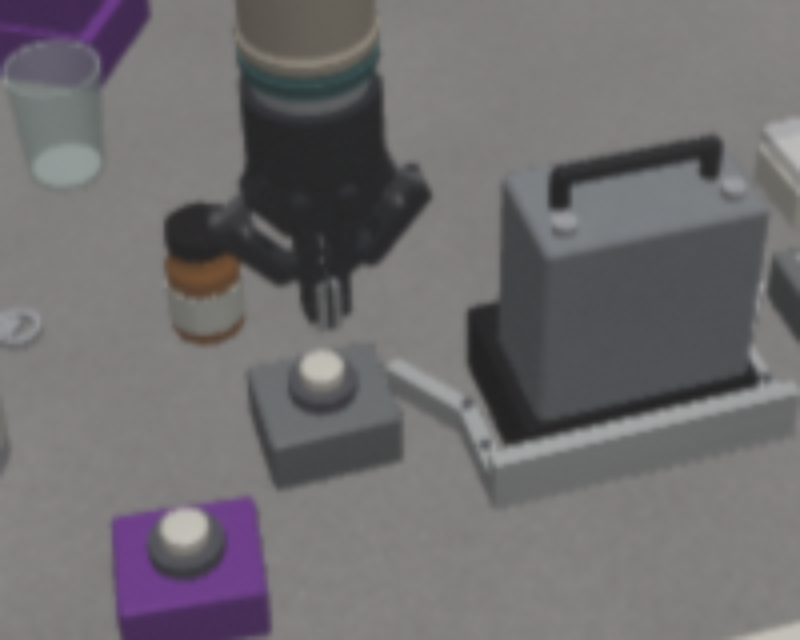

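```bash
python3 - <<'E'
from mv import *
cm=cams.camera_model('wrist'); K=np.array(cm['camera_matrix']); T=np.array(cm['tool_from_camera']); 
s=telemetry.get_state(); q=s['ee_rot']; R=Ro.from_quat([q[1],q[2],q[3],q[0]]).as_matrix(); o=np.array([.6506,-.1738,.0947])
def ray(u,v,z):
    a=np.array([(u-K[0,2])/K[0,0],(v-K[1,2])/K[1,1]]); r=np.hypot(*a)  # theta
    c=np.array([a[0]/r*np.sin(r),-a[1]/r*np.sin(r),-np.cos(r)])
    O=R@T[:3,3]+o; D=R@T[:3,:3]@c
    return (O+D*(z-O[2])/D[2]).round(4)
print({k:v for k,v in cm.items() if k not in('camera_matrix','tool_from_camera')})
print(ray(271,251,.0625),ray(271,246,.05))
for i in range(3): st(); cams.get_image('scene')
print(delta(654.5,-178.5,66,0.8,0))
E
```

```text
{}
[ 0.6511 -0.1789  0.0625] [ 0.6531 -0.1791  0.05  ]
11.35 [ 652.  -174.8   99.1] yaw 0.84 tilt 0.68 F [-0.4  0.1  0.1] [-0.37  0.52  1.46  0.01  1.18 -1.96]
11.4 [ 652.5 -175.1  100.1] yaw 0.83 tilt 0.6 F [-0.9 -0.8 -0. ] [-0.37  0.52  1.46  0.01  1.18 -1.96]
11.45 [ 652.7 -175.3  100.6] yaw 0.82 tilt 0.57 F [-0.3  0.1  0.2] [-0.37  0.51  1.46  0.01  1.18 -1.96]
(array([-1.8, -3.5, 34.8]), array([ 0.54, -0.14,  0.02]))
```

Request:
servo_tool(steps=[[-1,-2,5,0,0,0],[-1.5,-3.5,12,0,0,0],[-1.5,-3.5,20,0,0,0],[-1.5,-3.5,26,0,0,0],[-1.5,-3.5,30,0,0,0],[-1.5,-3.5,32,0,0,0],[-1.5,-3.5,32,0,0,0],[-1.5,-3.5,32,0,0,0]])

```text
clock: 12.3
position: [0.6537, -0.1782, 0.067]
ee_rot: [-0.003, -0.007, 1.0, 0.005]
contact_force: [-0.4, 0.3, -0.4]
width: -0.0
```

```bash
python3 - <<'E'
from mv import *
for i in range(2):
  st(); p,d=cams.get_image(['scene','wrist'][i]); cv2.imwrite(f'pics/c{i}.png',cv2.resize(p[200:320,200:300,::-1],None,fx=5,fy=5) if i==0 else p[:,:,::-1])
st()
E
```

```text
12.3 [ 653.7 -178.2   67. ] yaw 0.83 tilt 0.67 F [-0.4  0.3 -0.4] [-0.37  0.55  1.49  0.01  1.11 -1.96]
12.35 [ 653.8 -178.2   67.1] yaw 0.83 tilt 0.66 F [ 0.1 -1.1 -0. ] [-0.37  0.55  1.49  0.01  1.11 -1.96]
12.4 [ 653.8 -178.2   67.2] yaw 0.83 tilt 0.66 F [-0.5 -0.6  0.1] [-0.37  0.55  1.49  0.01  1.11 -1.96]
```

View pics/c0.png

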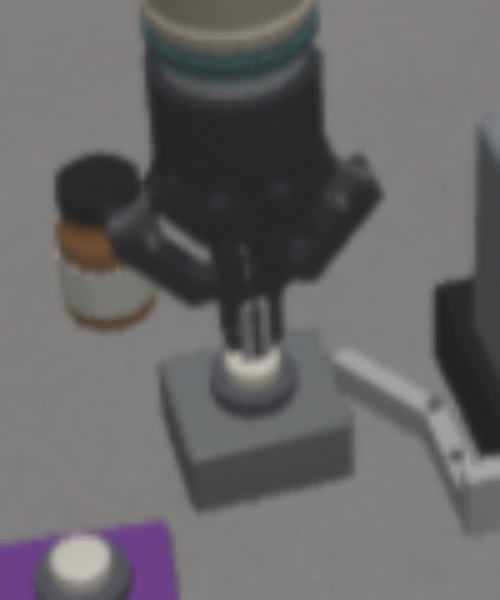

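View pics/c1.png

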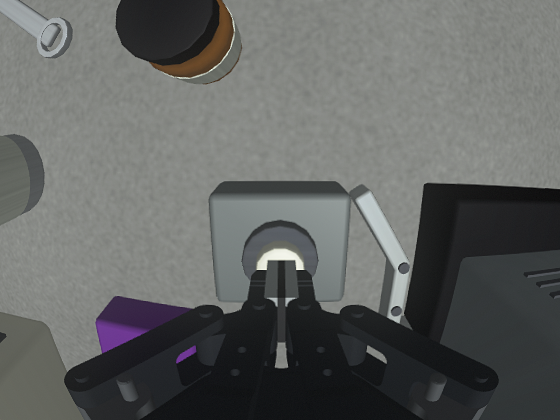

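Closed fingertips are centred over the grey pod's button: scene crop (252,350), wrist (280,258). Pressing now.

Request:
servo_tool(steps=[[0,0,2,0,0,0],[0,0,4,0,0,0],[0,0,6,0,0,0],[0,0,8,0,0,0],[0,0,9,0,0,0],[0,0,9.5,0,0,0],[0,0,9.5,0,0,0]])

```text
clock: 13.1
position: [0.6536, -0.1781, 0.0577]
ee_rot: [-0.003, -0.007, 1.0, 0.005]
contact_force: [-0.3, 0.9, 4.6]
width: 0.0
```

Request:
servo_tool(steps=[[0,0,1,0,0,0],[0,0,2,0,0,0],[0,0,3,0,0,0],[0,0,3,0,0,0],[0,0,3,0,0,0]])

```text
clock: 13.6
position: [0.6536, -0.1781, 0.056]
ee_rot: [-0.002, -0.007, 1.0, 0.005]
contact_force: [-2.6, 1.0, 11.0]
width: 0.0005
```

The force has reached 11 N, well above the 5 N spring, and travel has stopped, so the button bottomed out. I'll release it and retreat clear.

Request:
servo_tool(steps=[[0,0,-5,0,0,0],[0,0,-15,0,0,0],[0,0,-40,0,0,0],[0,0,-75,0,0,0],[20,-5,-105,0,0,0],[60,-5,-115,0,0,0],[100,0,-115,0,0,0],[140,0,-115,0,0,0]])

```text
clock: 14.4
position: [0.5127, -0.1807, 0.1704]
ee_rot: [-0.003, -0.008, 1.0, 0.005]
contact_force: [-0.0, -1.0, 0.8]
width: 0.0001
```

Request:
servo_tool(steps=[[20,0,0,0,0,0],[40,0,0,0,0,0],[40,0,0,0,0,0],[40,0,0,0,0,0]])

```text
clock: 14.8
position: [0.4746, -0.182, 0.1706]
ee_rot: [-0.002, -0.007, 1.0, 0.005]
contact_force: [0.7, -0.5, -0.0]
width: 0.0003
```

```bash
python3 - <<'E'
from fit import *
from mv import *
for n in ('top','scene'):
    p,d=cams.get_image(n); W=world(n,d);P=W[d>0]
    print(n,'case',rectz(P,.172,.190,(.62,.8,-.13,.12)),'button',rectz(P,.058,.068,(.6,.7,-.24,-.12)),P[(P[:,2]>.058)&(P[:,2]<.07)&(abs(P[:,0]-.654)<.01)&(abs(P[:,1]+.178)<.01)][:,2].mean())
    cv2.imwrite(f'pics/end_{n}.png',p[:,:,::-1])
    for q in ['reagent','tipbox','beaker','can']:
        for r in spotter.outline_of(q,n)[:1]:
            Q=W[r['region']&(d>0)]; t=np.percentile(Q[:,2],98); c,s,a=cv2.minAreaRect((Q[Q[:,2]>t-.012][:,:2]*1000).astype(np.float32)); print(q,round(r['conf'],2),np.round(c))
st()
E
```

```text
top case (1399, array([687.2,  -2.4]), array([ 76.5, 133.2]), 0.26) button (67, array([ 652.2, -178. ]), array([22.8, 22.6]), 2.02) 0.06312632093246448
tipbox 0.81 [524. 220.]
beaker 0.18 [580. 401.]
scene case (1130, array([689.3,  -4. ]), array([ 79.4, 133.3]), 0.94) button (71, array([ 654.4, -177.9]), array([23.3, 24.6]), 31.48) 0.06201470982825413
reagent 0.95 [ 534. -228.]
tipbox 0.59 [527. 219.]
beaker 0.69 [ 345. -295.]
can 0.57 [ 610. -395.]
15.3 [ 474.3 -181.8  170.2] yaw 0.85 tilt 0.7 F [-0.5  0.2  0.4] [-0.51  0.22  1.74  0.01  1.19 -2.1 ]
```

View pics/end_scene.png

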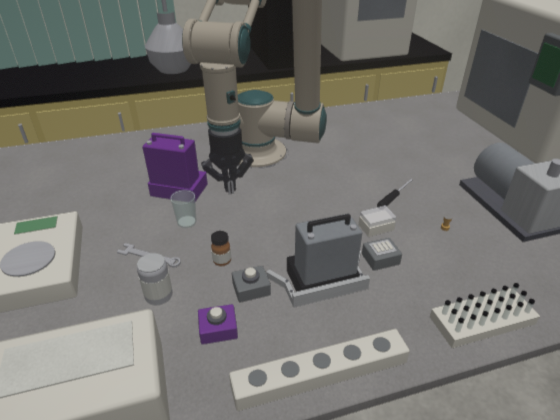

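View pics/end_top.png

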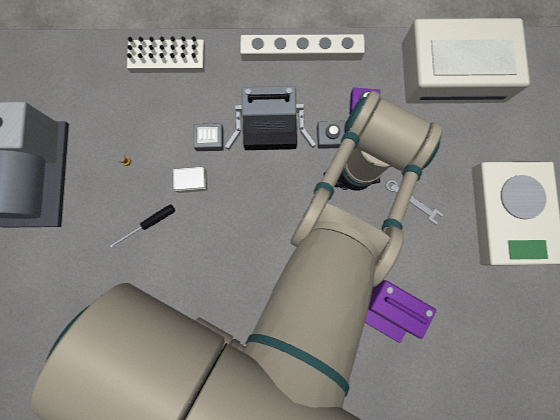

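The box sits flush in the bay at scene (325,265). The button is back up, the bystanders are unmoved, and the robot is in free air. Handing in.

```bash
python3 -c "
from rig import sign_off
print(sign_off())"
```

```text
the job is handed in; nothing more can be done
None
```

I pushed the battery box into the charging bay by its black foot until it met the back stop. Then I pressed the grey charger's start button once, released it and handed the job in at about 15 s.

**Push:** I used both open fingertips low on the front of the foot. The gripper stayed clear of the grey case, about 35 mm away when I measured it early in the push. Against the stop the force rose to about 18 N and the box stopped moving.

**Box position:** My last check put the case centre at x = 687 mm, where fully home is about 686.7 mm. It sits within about 1 mm of the bay's centre line. Its yaw matches the stop to within about 0.5°, at the noise level of these fits.

**Button:** The force reached 11 N with travel stopped, well above the roughly 5 N spring. Afterwards the button top was back at about 62–63 mm, where it started.

**Bystanders:** The jar, tip box, beaker and can measured where they began, and the screwdriver, wrench and fitting look unmoved in the last pictures.

**Checks that disagreed:**
- The two cameras differ by about 2 mm in the box's position.
- The last top-camera search missed the jar and can and gave a false low-confidence beaker, because the arm was in the way. The scene camera confirmed all three.

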